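# Tighten the lid nut of a canister filter with its ring spanner

## Task

Draw the orange ring spanner out of its open carton and use it, not the fingers, to tighten the white hexagonal lid nut of the filter clockwise; the two green pipes leave room only for short swings, so lift the spanner off, swing back and set it on again until the nut is fully home against its stop, with its red mark in line with the yellow mark on the lid. Then take the spanner off and leave it lying flat on the blue-grey mat. Leave the bottle, jar and tin standing where they are.

Things in the scene. Friction and masses are not known exactly. Their poses are not given: they have to be found in the camera images.
- spanner_ring (a point): Orange plastic ring spanner, about 120 g, flat, 16 mm thick all over. This point: centre of its ring, half-way up (8 mm above the underside). Own x runs from the ring along the handle, z up. The ring has a hexagonal through hole 43 mm across flats, with corners of the hexagon along +x and every 60 degrees; outside it is 68 mm across corners.
- spanner_handle (a point): A place on the same spanner's handle, 125 mm along +x from the ring's centre, half-way up; axes as for the ring. The handle is a straight bar 18 mm wide and 16 mm thick that ends 150 mm from the ring's centre. Held here, the gripper stays clear of the filter's pipes when the ring is on the nut.
- spanner: The same spanner as a whole, origin at the ring's centre on its underside, axes as for the ring. It starts flat on the table with its handle inside the carton, so that only the ring and the neck (the first 65 to 77 mm from the ring's centre) stick out.
- carton_mouth (a point): Centre of the open mouth of a fixed blue and brown carton, 21 mm above the table. Own x points into the carton, z up. Carton 100 mm deep, 60 mm wide, 46 mm high, closed above, at the sides and back, without a floor; inside 50 mm wide, 42 mm high. The spanner comes out along -x and is clear of it after about 95 mm.
- filter_axis (a point): Fixed round canister filter; grey lid 150 mm across, top 90 mm above the table, with a black boss 60 mm across and 5 mm high. This point: on the upright axis on top of the boss (95 mm above the table), where the underside of a seated ring lies. Own x points to the middle of the side open for the handle, z up. A yellow mark lies on the lid at +150 degrees from own x.
- pipe_left (a point): Top end of one of the filter's two upright green pipes, 190 mm above the table, 20 mm thick (25 mm at the top). They stand 58 mm from the axis, at +75 (this one) and -75 degrees from the filter's own x. Between them a seated spanner's handle can swing from about +55 to -55 degrees from own x. A gripper close to the ring would strike them.
- pipe_right (a point): Top end of the other pipe, at -75 degrees; as the first.
- nut_top (a point): Centre of the top of the white hexagonal nut on the filter's axis; z up. Nut 40 mm across flats up to 12 mm above the boss, tapering above to 35 mm at its top, 20 mm above the boss. At joint value q its corners lie at (105 deg - q) plus multiples of 60 degrees, anticlockwise from the filter's own x; its red mark at (285 deg - q). The spanner's handle fits along any corner, with 8.5 degrees of play each way.
- nut (a joint): Angle of the nut in radians, growing clockwise seen from above, from 0 (loose) to its hard stop at 2.356 (135 degrees), where it is fully home and the red mark meets the yellow one. Starts between 0 and 0.5. Friction of about 0.25 N m holds it wherever it is left.
- mat: Fixed blue-grey mat, 260 mm (own x) by 150 mm (own y), 4 mm thick; origin at the centre of its underside on the table; its top is 4 mm above the table.
- bottle_c (a point): Bystander: green bottle, 54 mm across, 140 mm tall, standing; this point is its centre, half-way up.
- jar_c (a point): Bystander: yellow jar with a red lid, 60 mm across, 85 mm tall, standing; this point is its centre, half-way up.
- tin_c (a point): Bystander: low white tin, 60 mm across, 50 mm tall, standing; this point is its centre, half-way up.
Things that resemble listed ones, but are neither listed nor needed, are in the scene too. Of the things that look like the spanner, the larger one is meant. There is more than one size of the part that bears tin_c; the job needs the smaller.

How it is judged:
By the outcome, as a careful person would: the job done as asked, in the order asked, and still so for the second after the job is handed in, with the robot touching nothing.
It also fails if it takes over 72 s, if anything falls off the work surface, if the arm or the gripper's body presses on something with over 40 N, if the wrist force passes 120 N, or if a joint passes its speed limit or range.

## Robot

A 6-joint arm with a two-finger parallel gripper is mounted at the origin on the work surface. World frame = base frame: x ahead of the robot, y to its left, z up, the work surface at z = 0. Lengths are in m, angles in rad, forces in N, time in s.
With the tool pointing down it reaches from about 0.375 to 0.9 m from the base axis. Payload 3.1 kg.
Tool frame: the origin (TCP) lies between the finger pads; the fingertips stand 8 mm ahead of it and the grasp point (between the pads) lies 11 mm behind it; z points along the fingers, y is the line along which they close (so a half turn about z gives the same grasp; the last joint's range is limited). The gripper opens to 87 mm and grips with 3 to 60 N. Pads are 19 mm wide; open, the fingers measure 117 mm over their backs; the gripper's body (75 mm by 190 mm) begins 51 mm behind the grasp point.
Start: joints at [-1.528, 0.527, 1.433, -0, 1.181, -0.178], TCP at [0.138, -0.61, 0.231] pointing down, gripper open.
Joint ranges: [-3.08, 3.08], [-0.75, 2.2], [0.22, 2.44], [-1.43, 4.57], [0, 2.65], [-2.85, 2.85]. Speed limits (rad/s): [2.79, 2.79, 3.14, 3.14, 3.14, 3.14].

## Interface

Orientations are given as a unit quaternion [x, y, z, w].
In Python, from rig import robot, vision, job gives the robot as it stands.
- The arm moves only by the shell command python3 -m handwheel 'ROWS' [OPENING] [FORCE]. ROWS is JSON, a list of rows, each a list of 4 numbers: the shift along the tool's x, y, z as a fraction of full scale, then the turn about the tool's z as a fraction of full scale. A call has 1 to 20 rows; each row is the pose to reach, as a shift and turn from the pose commanded when the call began, along the tool's axes at that moment, turning the shorter way round; what a row does not reach only later rows make up. Full scale, the value 1, is 300 mm for a shift and 2 pi rad for a turn. A row lasts 1/12 s, in which the tool goes at most 41.7 mm and 7.16 degrees, less where a joint would pass 70% of its speed; a pose out of reach is approached as far as the arm can. A call with a number of a shift or a turn outside -1 to 1 is refused whole. A call with a gripper value outside its range is refused whole. OPENING is the opening in per cent of the stroke, from 0 (shut) to 100 (fully open), set as the call begins (- or left out, the last holds). The fingers move at their own pace and stop on an object; FORCE is the grip in N (left out, the last holds). Time passes only in rows, so rows that repeat a pose let the fingers close. It gives the time, the measured TCP pose, the force, the opening and the grip force at its end, in the units of the state.
- robot.get_obs(): the state, without advancing time (a new reading comes with each control period).
- vision.camera(name): name is "scene" or "top" or "wrist"; returns a dict with "frame" (480x640x3 uint8, red, green, blue), "K" (3x3 intrinsics, pixels), "k1" (the pictures are not rectified: a ray, as slopes to the right and down, at radius r is drawn at 1 + k1 r^2 times it, then the intrinsics apply), "cam_to_world" (4x4, takes a point from camera to world coordinates); the wrist camera has in their place "hand_eye" (4x4, takes a point from camera to tool coordinates, whose origin is the TCP and whose axes are the flange's). Camera axes: x right, y down, z forward; pixel columns grow to the right and rows downward; lengths in m; the calibration is good to about 2 mm. A picture is of the moment at which its call begins: read the wrist's pose just before it. There is no depth.
- job.hand_in(): hands the job in; it is judged then, once.
Trained networks look in the newest picture that a camera, given by its name, has taken for a name from the list of things; names that differ only in an ending like _2 or _b are one class to them, and where a whole thing is asked for, a point or a joint stands for the part that bears it (a point fixed in the world has none). Each returns a list of dicts, best first, with "conf" (0 to 1); they miss things now and then, are a little off and sometimes report something else, mostly with a low value. They report only what shows in the picture. A call takes as long as a camera call. They do not tell look-alikes from the thing itself.
- vision.look_for(camera, label): "point" ([row, column] in pixels, amid what is visible of it).
- vision.outline_of(camera, label): "mask" (480x640 bool, what is visible of it) and "point" ([row, column] in pixels, amid what is visible of it).
The state is a dict: "time": time; "q": joint angles; "joint_velocities": joint speeds; "joint_torque": joint torques, N m; "position": TCP position; "tool_rot": TCP orientation; "ft_force": force on the tool from outside, world axes, zero at the start; "moment": the same for the moment, N m; "grip_width": finger opening in m; "grip_force": force on a finger pad.
Only numpy, scipy, OpenCV 4.12 (cv2) and the standard library are available. Lean on these libraries where they do the work, as an engineer would, in place of code of your own. Each camera call takes 0.05 s, during which the arm holds its last target. There are 200 camera calls.

## Working session

There is one attempt and no reset: what is moved stays moved. The work goes in short steps, Python scripts to look and compute and a shell command to move; the robot and the scene stay as the last step left them, time stands still between calls to the robot, and variables do not carry over. Pictures are saved under pics/ and viewed, at most 10 in all, crops included, and the job is handed in when it is done.

```bash
mkdir -p pics; ls; cat > h.py <<'E'
import numpy as np, cv2
from rig import robot, vision, job
from scipy.spatial.transform import Rotation as R
def pose():
    o=robot.get_obs(); T=np.eye(4); T[:3,:3]=R.from_quat(o['tool_rot']).as_matrix(); T[:3,3]=o['position']; return T
def cam(name):
    T=pose(); c=vision.camera(name); c['T']=c['cam_to_world'] if 'cam_to_world' in c else T@c['hand_eye']; return c
def dist(c): return np.array([c['k1'],0,0,0,0])
def und(c,px):  # px (col,row) -> slopes
    K=c['K']; p=np.array([(px[0]-K[0,2])/K[0,0],(px[1]-K[1,2])/K[1,1]]); s=p.copy()
    for _ in range(30): s=p/(1+c['k1']*(s@s))
    return s
def ray(c,rc,z):  # [row,col] onto plane z
    s=und(c,(rc[1],rc[0])); d=c['T'][:3,:3]@np.array([*s,1]); o=c['T'][:3,3]
    return o+d*(z-o[2])/d[2]
def proj(c,p):
    q=np.linalg.inv(c['T'])@np.array([*p,1]); s=q[:2]/q[2]; s=s*(1+c['k1']*(s@s)); 
    return np.array([s[0]*c['K'][0,0]+c['K'][0,2], s[1]*c['K'][1,1]+c['K'][1,2]])
E
python3 - <<'E'
from h import *
print(robot.get_obs())
names=dict(spanner=.016,spanner_ring=.008,carton_mouth=.021,filter_axis=.095,pipe_left=.19,nut_top=.115,mat=.004,bottle_c=.07,jar_c=.0425,tin_c=.025)
for n in ['top','scene']:
    c=cam(n); cv2.imwrite(f'pics/{n}0.png',c['frame'][:,:,::-1]); print(n,c['T'][:3,3],c['K'][0,0],c['k1'])
    for l,z in names.items():
        for d in vision.look_for(n,l)[:4]: print(l,round(d['conf'],2),np.round(d['point']),ray(c,d['point'],z).round(3))
E
```

```text
pics
{'time': 0.0, 'q': array([-1.52747108e+00,  5.28460767e-01,  1.43392111e+00,  2.10686936e-05,
        1.18140118e+00, -1.78497593e-01]), 'joint_velocities': array([ 0.00166269, -0.00078206,  0.00075057, -0.00221447, -0.00087456,
        0.0002409 ]), 'joint_torque': array([-2.09198835e-03, -4.40050864e+01, -1.76591295e+01,  6.33717491e-02,
        5.83185093e-02, -1.64360813e-04]), 'position': array([ 0.13750906, -0.60894   ,  0.22956896]), 'tool_rot': array([ 9.93855479e-01,  1.10680115e-01,  8.36833836e-05, -1.09204523e-03]), 'ft_force': array([-0.57628665,  0.28904336,  0.03618001]), 'moment': array([-0.00077681,  0.02208706,  0.00450123]), 'grip_force': 0.0, 'grip_width': 0.08679398841042896}
top [0.38576929 0.09108486 1.28793515] 593.5000078626678 -0.025651239730382223
spanner 0.93 [258. 226.] [0.475 0.239 0.016]
spanner 0.81 [293. 169.] [0.398 0.359 0.016]
spanner 0.62 [244. 463.] [ 0.52  -0.272  0.016]
spanner_ring 0.97 [295. 167.] [0.392 0.363 0.008]
spanner_ring 0.91 [255. 227.] [0.482 0.238 0.008]
carton_mouth 0.72 [208. 217.] [0.581 0.261 0.021]
filter_axis 0.65 [245.
[... 578 characters left out ...]
ring 0.7 [346. 169.] [ 0.478 -0.245  0.008]
spanner_ring 0.64 [208. 383.] [0.399 0.356 0.008]
spanner_ring 0.63 [250. 358.] [0.474 0.229 0.008]
carton_mouth 0.64 [271. 393.] [0.573 0.255 0.021]
filter_axis 0.8 [345. 170.] [ 0.531 -0.248  0.095]
pipe_left 0.8 [346. 170.] [ 0.592 -0.256  0.19 ]
pipe_left 0.28 [246. 431.] [0.655 0.265 0.19 ]
nut_top 0.76 [334. 166.] [ 0.517 -0.248  0.115]
mat 0.68 [339. 296.] [ 0.6   -0.011  0.004]
mat 0.58 [249. 361.] [0.474 0.238 0.004]
bottle_c 0.66 [310. 219.] [ 0.493 -0.129  0.07 ]
jar_c 0.96 [338. 112.] [ 0.423 -0.341  0.042]
tin_c 0.93 [248. 431.] [0.569 0.367 0.025]
tin_c 0.71 [217. 460.] [0.53  0.489 0.025]
tin_c 0.45 [347. 172.] [ 0.494 -0.242  0.025]
```

View pics/top0.png

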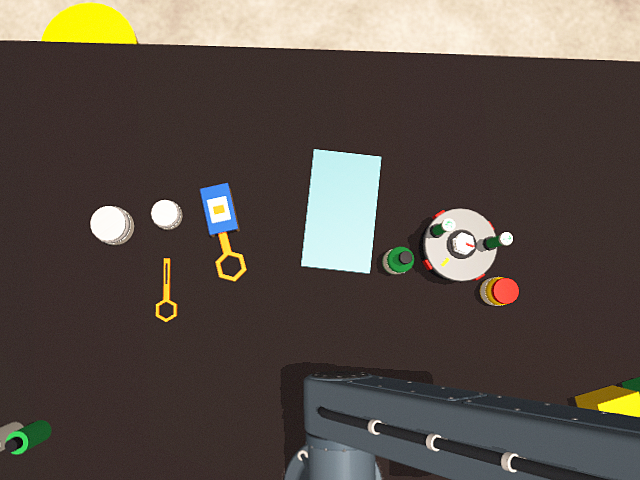

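```bash
python3 - <<'E'
import cv2,numpy as np
a=cv2.imread('pics/top0.png'); 
l=cv2.resize(a[185:315,90:270],None,fx=4.4,fy=4.4,interpolation=cv2.INTER_CUBIC)[:572]
cv2.imwrite('pics/crop1.png',l)
r=cv2.resize(a[185:305,380:540],None,fx=5,fy=5,interpolation=cv2.INTER_CUBIC)
cv2.imwrite('pics/crop2.png',r)
E
```

```text
(no output)
```

View pics/crop1.png

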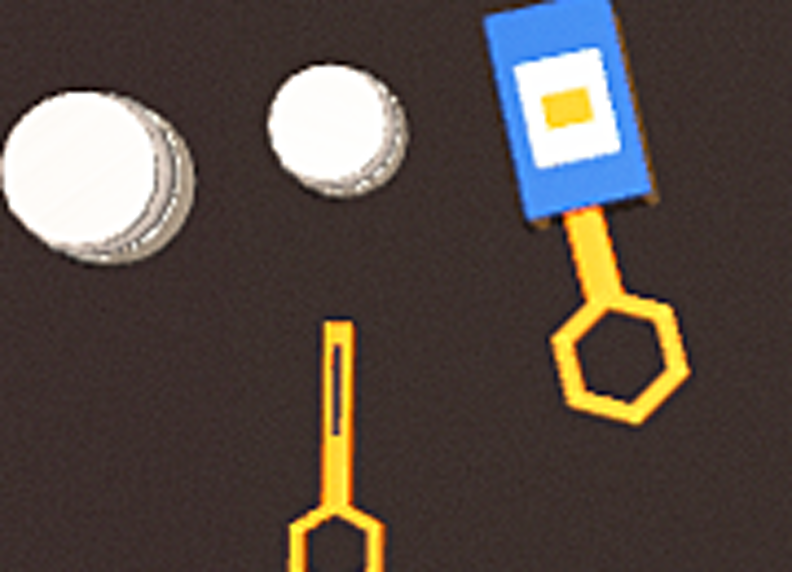

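View pics/crop2.png

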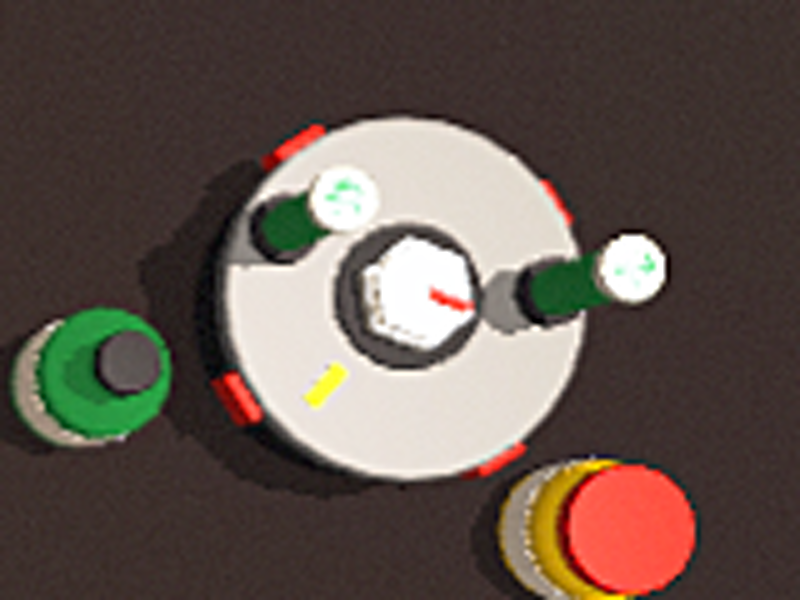

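The meant spanner is the larger one, in the carton at (row 265, col 230); the smaller loose one at (row 290, col 167) is the decoy. The smaller tin is at (row 214, col 167) and the big one at (row 225, col 110). The filter is at (row 243, col 461), with pipe tops at (224, 449) and (239, 506) and the yellow mark at (262, 445). I'll look at the filter first on the way.

```bash
cat >> h.py <<'E'
def go(x,y,z,phi,T=None):
    "handwheel fractions to reach world TCP x,y,z with yaw phi (deg)"
    T=pose() if T is None else T
    d=T[:3,:3].T@(np.array([x,y,z])-T[:3,3]); p0=np.degrees(np.arctan2(T[1,0],T[0,0]))
    t=-((phi-p0+180)%360-180)
    n=max(np.linalg.norm(d)/.0417,abs(t)/7.16)
    print('at',T[:3,3].round(4),'yaw',p0.round(2),'-> row',(d/.3).round(4),(t/360).__round__(4),'rows>=',n.round(1))
E
python3 - <<'E'
from h import *
c=cam('wrist'); print(c['hand_eye'].round(3),c['K'][0,0],c['k1'])
go(.46,-.25,.36,12.7)
E
```

```text
[[ 0.001 -0.96  -0.28   0.076]
 [ 1.     0.001 -0.001  0.   ]
 [ 0.001 -0.28   0.96  -0.153]
 [ 0.     0.     0.     1.   ]] 380.3999019913255 -0.005008824177748168
at [ 0.1375 -0.6097  0.2306] yaw 12.71 -> row [ 1.3123 -0.9331 -0.4315] 0.0 rows>= 12.0
```

```bash
python3 -m handwheel '[[0.65,-0.5,-0.4,0],[0.65,-0.5,-0.4,0],[0.65,-0.5,-0.4,0],[0.65,-0.5,-0.4,0],[0.65,-0.5,-0.4,0],[0.65,-0.5,-0.4,0],[0.65,-0.5,-0.4,0],[0.65,-0.5,-0.4,0]]'
python3 - <<'E'
from h import *
go(.55,-.245,.36,12.7)
E
```

```text
time: 1.82
position: [0.2976, -0.4178, 0.3536]
tool_rot: [0.994, 0.113, 0.002, 0.002]
ft_force: [-0.5, -0.5, -0.3]
grip_width: 0.0871
grip_force: 0.0
at [ 0.2976 -0.4178  0.3536] yaw 12.99 -> row [ 0.9492 -0.3721 -0.0203] 0.0008 rows>= 7.3
```

```bash
python3 -m handwheel '[[0.95,-0.37,-0.02,0],[0.95,-0.37,-0.02,0],[0.95,-0.37,-0.02,0],[0.95,-0.37,-0.02,0],[0.95,-0.37,-0.02,0],[0.95,-0.37,-0.02,0],[0.95,-0.37,-0.02,0],[0.95,-0.37,-0.02,0],[0.95,-0.37,-0.02,0],[0.95,-0.37,-0.02,0]]'
python3 - <<'E'
from h import *
c=cam('wrist'); cv2.imwrite('pics/w1.png',c['frame'][:,:,::-1])
for l,z in dict(filter_axis=.095,pipe_left=.19,pipe_right=.19,nut_top=.115).items():
    for d in vision.outline_of('wrist',l)[:4]:
        ys,xs=np.where(d['mask']); print(l,round(d['conf'],2),np.round(d['point']),len(ys),ray(c,(ys.mean(),xs.mean()),z).round(4))
E
```

```text
time: 2.65
position: [0.548, -0.2498, 0.3557]
tool_rot: [0.994, 0.111, -0.001, -0.0]
ft_force: [-0.1, -0.4, -0.2]
grip_width: 0.0868
grip_force: 0.0
filter_axis 0.63 [230. 302.] 13792 [ 0.5151 -0.249   0.095 ]
pipe_left 0.68 [230. 308.] 13861 [ 0.54   -0.2453  0.19  ]
pipe_left 0.31 [234. 302.] 1181 [ 0.5346 -0.244   0.19  ]
pipe_right 0.95 [230. 301.] 13752 [ 0.5399 -0.2452  0.19  ]
nut_top 0.59 [236. 301.] 1177 [ 0.5137 -0.2467  0.115 ]
```

View pics/w1.png

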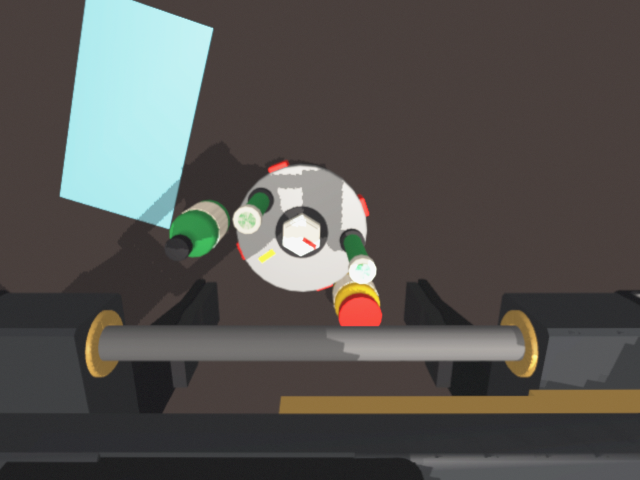

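```bash
python3 - <<'E'
from h import *
c=cam('wrist'); f=c['frame']; hsv=cv2.cvtColor(f,cv2.COLOR_RGB2HSV)
def comp(m,seed,rad):
    mm=np.zeros(m.shape,np.uint8); cv2.circle(mm,seed,rad,255,-1); m=(m&(mm>0)).astype(np.uint8)
    n,l,s,ce=cv2.connectedComponentsWithStats(m); i=1+np.argmax(s[1:,4]); return (l==i),ce[i],s[i,4]
H,S,V=[hsv[...,i].astype(int) for i in range(3)]
def show(n,m,seed,rad,z):
    mm,ce,a=comp(m,seed,rad); p=ray(c,ce[::-1],z); print(n,a,ce.round(1),p.round(4)); return mm,p
by,_=show('boss+nut',(V<70),(301,232),26,.095)
cnt=max(cv2.findContours(by.astype(np.uint8),cv2.RETR_EXTERNAL,cv2.CHAIN_APPROX_NONE)[0],key=len)[:,0]
w=np.array([ray(c,(v,u),.095)[:2] for u,v in cnt]); ce,r=cv2.minEnclosingCircle(w.astype(np.float32)); print('boss circ',ce,r)
A=np.c_[2*w,np.ones(len(w))]; s=np.linalg.lstsq(A,(w**2).sum(1),rcond=None)[0]; print('ls',s[:2],np.sqrt(s[2]+s[:2]@s[:2]))
red=(S>120)&((H<8)|(H>172))&(V>80)
_,pr=show('red',red,(308,242),14,.115)
_,py=show('yel',(S>100)&(H>22)&(H<35)&(V>150),(267,256),14,.09)
_,pa=show('pipeA',(V>150)|((S>40)&(H>50)&(H<80)&(V>130)),(247,219),17,.19)
_,pb=show('pipeB',(V>150)|((S>40)&(H>50)&(H<80)&(V>130)),(362,270),17,.19)
nm,pn=show('nut',(V>120)|red,(301,232),24,.110)
ax=(pa[:2]+pb[:2])/2; print('pipe dist',np.linalg.norm(pa-pb),'expect',.116*np.sin(np.radians(75)))
d=(pa-pb)[:2]; th=np.arctan2(d[1],d[0])-np.pi/2; x=np.array([np.cos(th),np.sin(th)]); axis=ax-x*.058*np.cos(np.radians(75))
print('own x deg',np.degrees(th),'axis from pipes',axis)
a0=np.array(s[:2])
for n,p in (('red',pr),('yel',py)):
    d=p[:2]-a0; print(n,'ang',np.degrees(np.arctan2(d[1],d[0])),'r',np.linalg.norm(d))
np.save('nutmask.npy',nm)
cr=cv2.resize(f[165:295,230:375],None,fx=4.4,fy=4.4,interpolation=cv2.INTER_CUBIC); cv2.imwrite('pics/w2.png',cr[:,:,::-1])
E
```

```text
boss+nut 242 [316.2 219.4] [ 0.5282 -0.2609  0.095 ]
boss circ (0.5251132249832153, -0.2591798007488251) 0.020864712074398994
ls [ 0.51983767 -0.25435811] 0.01700440963291895
red 49 [308.3 241.4] [ 0.507  -0.2567  0.115 ]
yel 91 [265.7 254.8] [ 0.473  -0.2133  0.09  ]
pipeA 803 [247.3 219.7] [ 0.5364 -0.1969  0.19  ]
pipeB 782 [360.2 270.3] [ 0.5126 -0.3037  0.19  ]
nut 1271 [300.3 233.8] [ 0.512  -0.2466  0.11  ]
pipe dist 0.1094314951634385 expect 0.11204739584953192
own x deg -12.536423107498232 axis from pipes [ 0.50984164 -0.24706717]
red ang -169.5320194999963 r 0.013068861850827266
yel ang 138.75516852690237 r 0.062285648491447874
```

View pics/w2.png

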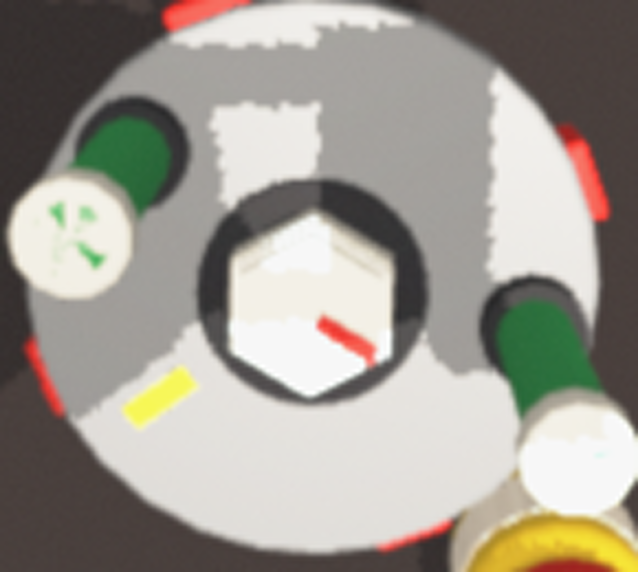

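```bash
python3 - <<'E'
from h import *
c=cam('wrist')
for n,u,v,z in (('boss',314,291,.095),('lid',312.5,276,.09),('topcorner',315,210,.107),('botcorner',312,398,.107)): print(n,ray(c,(165+(v+.5)/4.4-.5,230+(u+.5)/4.4-.5),z).round(4))
go(.50,.2,.3,12.7)
E
```

```text
boss [ 0.5118 -0.2469  0.095 ]
lid [ 0.5143 -0.2458  0.09  ]
topcorner [ 0.5351 -0.2424  0.107 ]
botcorner [ 0.4874 -0.252   0.107 ]
at [ 0.5475 -0.2505  0.3568] yaw 12.59 -> row [ 0.173  -1.5002  0.1888] -0.0003 rows>= 10.9
```

```bash
python3 -m handwheel '[[0.18,-0.85,0.05,0],[0.18,-0.85,0.05,0],[0.18,-0.85,0.05,0],[0.18,-0.85,0.05,0],[0.18,-0.85,0.05,0],[0.18,-0.85,0.05,0],[0.18,-0.85,0.05,0]]' && python3 -m handwheel '[[0.13,-0.75,0.14,0],[0.13,-0.75,0.14,0],[0.13,-0.75,0.14,0],[0.13,-0.75,0.14,0],[0.13,-0.75,0.14,0],[0.13,-0.75,0.14,0],[0.13,-0.75,0.14,0],[0.13,-0.75,0.14,0]]'
cat > ms.py <<'E'
from h import *
from scipy.optimize import least_squares
def orange(f):
    hsv=cv2.cvtColor(f,cv2.COLOR_RGB2HSV); H,S,V=[hsv[...,i].astype(int) for i in range(3)]
    return ((H>8)&(H<28)&(S>130)&(V>120)).astype(np.uint8)
def measure(c,guess,z,pic=None):
    """ring centre+handle direction of the spanner (hole centre, and ring outline) near guess, on plane z"""
    m=orange(c['frame']); n,l,s,ce=cv2.connectedComponentsWithStats(m)
    best=None
    for i in range(1,n):
        if s[i,4]<150: continue
        p=ray(c,ce[i][::-1],z)[:2]
        if best is None or np.linalg.norm(p-guess)<best[0]: best=(np.linalg.norm(p-guess),i)
    m=(l==best[1]).astype(np.uint8)
    cs,h=cv2.findContours(m,cv2.RETR_CCOMP,cv2.CHAIN_APPROX_NONE)
    holes=[k for k in range(len(cs)) if h[0][k][3]>=0]; k=max(holes,key=lambda k:cv2.contourArea(cs[k]))
    M=cv2.moments(cs[k]); u,v=M['m10']/M['m00'],M['m01']/M['m00']; C=ray(c,(v,u),z)[:2]
    ys,xs=np.where(m); P=np.array([ray(c,(a,b),z)[:2] for a,b in zip(ys,xs)])-C; r=np.linalg.norm(P,axis=1)
    Q=P[(r>.040)]; d=Q.mean(0); ang=np.degrees(np.arctan2(d[1],d[0]))
    print('area',m.sum(),'hole px',(round(u,1),round(v,1)),'ring',C.round(4),'handle dir',ang.round(2),'reach',r.max().round(4),'ring hole radius',np.sqrt(cv2.contourArea(cs[k])))
    return C,ang
E
python3 - <<'E'
from ms import *
c=cam('wrist'); cv2.imwrite('pics/w3.png',c['frame'][:,:,::-1])
measure(c,np.array([.5,.24]),.012)
c=cam('top'); measure(c,np.array([.5,.24]),.012)
E
```

```text
time: 3.58
position: [0.5434, 0.0161, 0.3416]
tool_rot: [0.994, 0.113, -0.0, -0.002]
ft_force: [-0.7, -1.0, 0.3]
grip_width: 0.0873
grip_force: 0.0
time: 4.25
position: [0.5333, 0.2396, 0.2992]
tool_rot: [0.994, 0.112, -0.0, 0.0]
ft_force: [0.4, -1.0, 0.3]
grip_width: 0.0871
grip_force: 0.0
area 1722 hole px (306.1, 256.7) ring [0.4602 0.2291] handle dir 17.12 reach 0.0622 ring hole radius 28.679260799399973Traceback (most recent call last):
  File "<stdin>", line 4, in <module>
  File "ms.py", line 16, in measure
    holes=[k for k in range(len(cs)) if h[0][k][3]>=0]; k=max(holes,key=lambda k:cv2.contourArea(cs[k]))
                                                          ~~~^^^^^^^^^^^^^^^^^^^^^^^^^^^^^^^^^^^^^^^^^^^
ValueError: max() iterable argument is empty
```

View pics/w3.png

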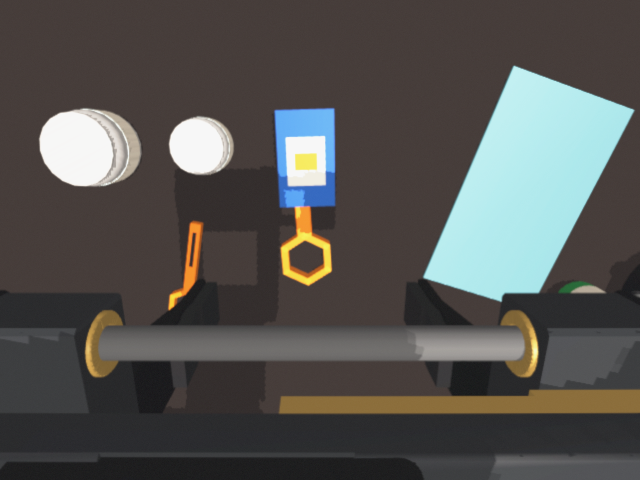

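```bash
python3 - <<'E'
from ms import *
go(.506,.2412,.060,15)
go(.506,.2412,.011,15)
E
```

```text
at [0.5339 0.238  0.2998] yaw 12.66 -> row [-0.0886 -0.0313  0.7993] -0.0065 rows>= 5.8
at [0.5339 0.238  0.2998] yaw 12.66 -> row [-0.0887 -0.0315  0.9626] -0.0065 rows>= 7.0
```

```bash
python3 -m handwheel '[[-0.088,-0.031,0.4,-0.0065],[-0.088,-0.031,0.8,-0.0065],[-0.088,-0.031,0.8,-0.0065],[-0.088,-0.031,0.8,-0.0065],[-0.088,-0.031,0.8,-0.0065],[-0.088,-0.031,0.8,-0.0065],[-0.088,-0.031,0.8,-0.0065],[-0.088,-0.031,0.8,-0.0065],[-0.088,-0.031,0.8,-0.0065]]' 60 40
python3 - <<'E'
from ms import *
c=cam('wrist'); cv2.imwrite('pics/w4.png',c['frame'][:,:,::-1])
try: measure(c,np.array([.5,.24]),.012)
except Exception as e: print(e)
go(.506,.2412,.011,15)
E
```

```text
time: 5.1
position: [0.508, 0.2419, 0.0614]
tool_rot: [0.991, 0.13, 0.002, -0.0]
ft_force: [0.8, -0.1, 0.3]
grip_width: 0.0526
grip_force: 0.0
max() iterable argument is empty
at [0.5085 0.2423 0.0622] yaw 14.97 -> row [-0.01    0.0014  0.1705] -0.0001 rows>= 1.2
```

View pics/w4.png

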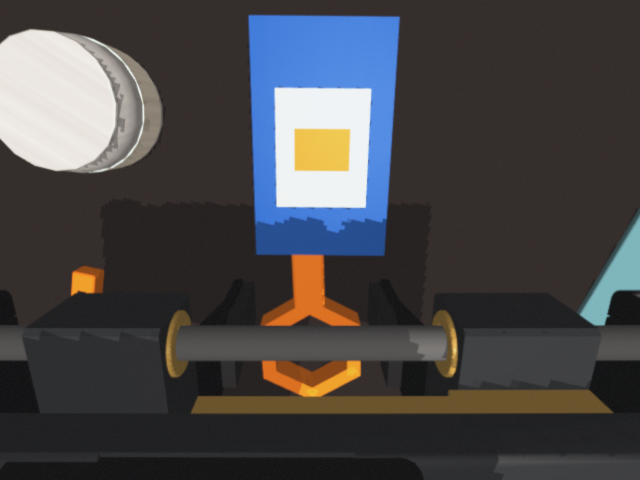

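```bash
python3 -m handwheel '[[-0.01,0.001,0.09,0],[-0.01,0.001,0.168,0],[-0.01,0.001,0.168,0],[-0.01,0.001,0.168,0],[-0.01,0.001,0.168,0]]' && python3 -m handwheel '[[0,0,0,0],[0,0,0,0],[0,0,0,0],[0,0,0,0],[0,0,0,0],[0,0,0,0]]' 0 40; python3 -c "
from h import *
print(robot.get_obs()['ft_force'],pose()[:3,3])"
```

```text
time: 5.57
position: [0.5044, 0.2417, 0.0114]
tool_rot: [0.991, 0.131, 0.002, -0.0]
ft_force: [0.5, 0.4, 0.0]
grip_width: 0.0524
grip_force: 0.0
time: 6.07
position: [0.5028, 0.2415, 0.0092]
tool_rot: [0.991, 0.131, -0.0, -0.0]
ft_force: [-0.7, 0.4, -0.2]
grip_width: 0.0205
grip_force: 0.7
[-0.66641294  0.35743694 -0.24603767] [0.50281964 0.24145876 0.00924947]
```

```bash
python3 -m handwheel '[[0,0,0,0],[0,0,0,0],[0,0,-0.01,0],[-0.06,-0.002,-0.01,0],[-0.13,-0.005,-0.01,0],[-0.2,-0.008,-0.01,0],[-0.27,-0.011,-0.01,0],[-0.34,-0.013,-0.01,0],[-0.36,-0.013,-0.01,0],[-0.36,-0.013,-0.005,0],[-0.36,-0.013,0,0]]'; python3 - <<'E'
from ms import *
c=cam('top'); cv2.imwrite('pics/t2.png',c['frame'][:,:,::-1])
c=cam('scene'); cv2.imwrite('pics/s2.png',c['frame'][150:330,240:480,::-1].repeat(3,0).repeat(3,1))
go(.4,.2,.011,15)
E
```

```text
time: 6.98
position: [0.3992, 0.2175, 0.0092]
tool_rot: [0.991, 0.131, 0.001, -0.0]
ft_force: [0.3, -0.6, 8.6]
grip_width: 0.0179
grip_force: 39.8
at [0.3992 0.2175 0.0092] yaw 15.03 -> row [-0.0126  0.0571 -0.0061] 0.0001 rows>= 0.4
```

View pics/s2.png

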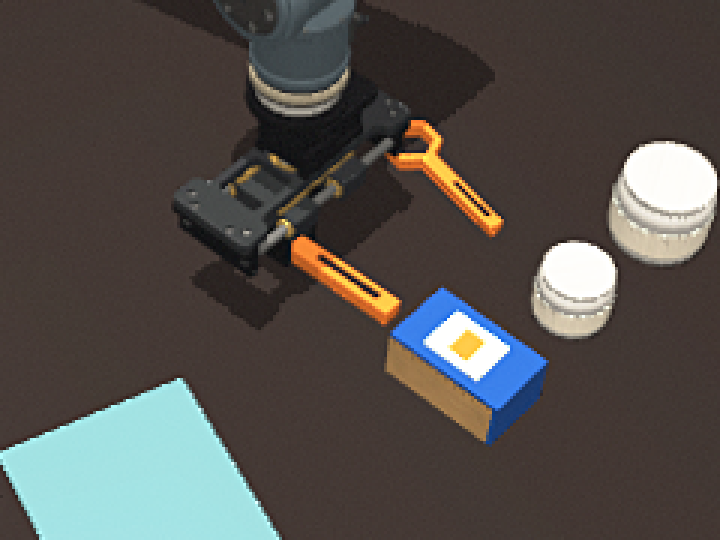

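```bash
python3 -m handwheel '[[0,0,0,0],[0,0,0,0],[0,0,0,0],[0,0,-0.13,0],[0,0,-0.27,0],[0.1,0,-0.4,0],[0.2,0,-0.54,0],[0.3,0,-0.65,0],[0.3,0,-0.65,0],[0.3,0,-0.65,0],[0.3,0,-0.65,0]]' 60; python3 - <<'E'
from ms import *
c=cam('wrist'); cv2.imwrite('pics/w5.png',c['frame'][:,:,::-1])
try: C,a=measure(c,np.array([.4,.22]),.014)
except Exception as e: print(e)
t=np.radians(a); p=C+.125*np.array([np.cos(t),np.sin(t)]); print(p)
go(*p,.06,a)
E
```

```text
time: 8.0
position: [0.4851, 0.2406, 0.2047]
tool_rot: [0.991, 0.131, 0.001, -0.0]
ft_force: [-0.4, -0.4, -0.1]
grip_width: 0.0525
grip_force: 0.0
area 2459 hole px (310.1, 246.4) ring [0.4561 0.2337] handle dir -163.75 reach 0.0874 ring hole radius 18.828170383762732
[0.33604137 0.19870166]
at [0.483  0.2401 0.2032] yaw 15.05 -> row [-0.5074  0.0061  0.4789] 0.4967 rows>= 25.0
```

View pics/w5.png

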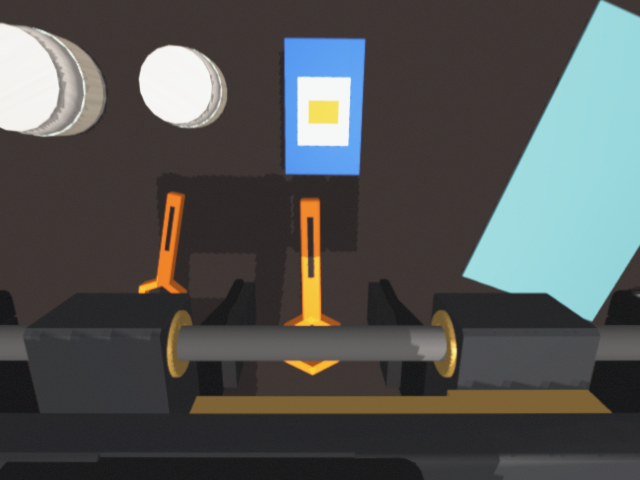

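```bash
python3 - <<'E'
from ms import *
c=cam('wrist'); m=orange(c['frame'])
P=[]
for v in range(200,300,4):
    u=np.where(m[v,290:335])[0]+290
    P.append(ray(c,(v,u.mean()),.016)[:2])
P=np.array(P); d=np.linalg.svd(P-P.mean(0))[2][0]; d*=np.sign(d[0]); a=np.degrees(np.arctan2(d[1],d[0]))
col=m[:,310]; top=np.where(col[150:])[0][0]+150; e=ray(c,(top-.5,310),.016)[:2]; print('end',e,top,'dir',a)
ring=e-.15*d; print('ring',ring); p=e-.025*d
go(*p,.05,a); go(*p,.011,a)
E
```

```text
end [0.50131203 0.24604724] 195 dir 16.0285764309759
ring [0.35714342 0.20462973]
at [0.482  0.2399 0.2025] yaw 15.05 -> row [-0.0133 -0.0017  0.5083] -0.0027 rows>= 3.7
at [0.482  0.2399 0.2025] yaw 15.05 -> row [-0.0127 -0.0017  0.6383] -0.0027 rows>= 4.6
```

```bash
python3 -m handwheel '[[-0.013,-0.002,0.13,-0.003],[-0.013,-0.002,0.26,-0.003],[-0.013,-0.002,0.39,-0.003],[-0.013,-0.002,0.52,-0.003],[-0.013,-0.002,0.636,-0.003],[-0.013,-0.002,0.636,-0.003],[-0.013,-0.002,0.636,-0.003]]' && python3 -m handwheel '[[0,0,0,0],[0,0,0,0],[0,0,0,0],[0,0,0,0],[0,0,0,0],[0,0,0,0],[0,0,0,0],[0,0,0,0],[0,0,0,0]]' 0 50;  python3 -m handwheel '[[0,0,-0.13,0],[0,0,-0.26,0],[0,0,-0.39,0],[0,0,-0.52,0],[0,0,-0.66,0],[0,0,-0.8,0],[0,0,-0.8,0],[0,0,-0.8,0],[0,0,-0.8,0]]' ; python3 - <<'E'
from ms import *
c=cam('wrist'); f=c['frame']; cv2.imwrite('pics/w6.png',f[:,:,::-1])
c=cam('top');cv2.imwrite('pics/t6.png',c['frame'][:,:,::-1])
m=orange(c['frame']);n,l,s,ce=cv2.connectedComponentsWithStats(m)
for i in range(1,n):
    if s[i,4]>60: print(s[i],ce[i],ray(c,ce[i][::-1],.25))
go(.5115,-.247,.26,12)
E
```

```text
time: 8.68
position: [0.4781, 0.2394, 0.011]
tool_rot: [0.99, 0.14, -0.003, 0.0]
ft_force: [0.2, 0.4, -0.0]
grip_width: 0.052
grip_force: 0.0
time: 9.43
position: [0.4805, 0.2401, 0.0136]
tool_rot: [0.99, 0.14, 0.0, -0.0]
ft_force: [-1.2, 0.4, 1.8]
grip_width: 0.0172
grip_force: 50.0
time: 10.18
position: [0.4796, 0.2398, 0.2527]
tool_rot: [0.99, 0.14, -0.001, 0.0]
ft_force: [-0.7, -0.6, -1.3]
grip_width: 0.0174
grip_force: 50.0
[209 260   8  30  76] [212.59210526 272.22368421] [0.43316967 0.23437812 0.25      ]
[162 271   8  30 182] [166.02747253 286.46153846] [0.40629025 0.31433704 0.25      ]
[485 277  23  28 194] [491.96391753 290.95876289] [ 0.41263371 -0.2568924   0.25      ]
[240 304   8  23  68] [243.77941176 315.69117647] [0.35911181 0.17750039 0.25      ]
[ 575  385   64   44 1022] [598.31409002 402.03913894] [ 0.22319731 -0.4450301   0.25      ]
at [0.4789 0.2396 0.2512] yaw 16.13 -> row [-0.3464  1.5884 -0.0278] 0.0115 rows>= 11.7
```

```bash
cat > fit.py <<'E'
from ms import *
def model(c,ring,a,zb,tilt=0.):
    t=np.radians(a); Rz=np.array([[np.cos(t),-np.sin(t)],[np.sin(t),np.cos(t)]])
    k=np.radians(60*np.arange(6)); ro=.034; ri=.0215/np.cos(np.pi/6)
    O=np.c_[np.cos(k),np.sin(k)]; Hn=np.array([[.03,-.009],[.15,-.009],[.15,.009],[.03,.009]])
    M=np.zeros((480*4,640*4),np.uint8); hole=np.ones_like(M)
    def P(q,z): return (np.array([proj(c,[*(Rz@p+ring),z-tilt*(.125-p[0])]) for p in q])*4+1.5).round().astype(np.int32)
    for z in (zb,zb+.008,zb+.016):
        cv2.fillConvexPoly(M,P(O*ro,z),1); cv2.fillConvexPoly(M,P(Hn,z),1)
        h=np.zeros_like(M); cv2.fillConvexPoly(h,P(O*ri,z),1); hole&=h
    M[hole>0]=0
    return cv2.resize(M.astype(np.float32),(640,480),interpolation=cv2.INTER_AREA)
def fit(cams,tool,zb,a,d0=.127):
    "find shift of the ring from where a grip at d0 on tool's x would put it"
    t=np.radians(a); best=[]
    for c in cams:
        o=orange(c['frame']); r0=tool-d0*np.array([np.cos(t),np.sin(t)])
        big=cv2.dilate(np.uint8(model(c,r0,a,zb)>.1),np.ones((17,17)))
        o=o*big; sc=[]
        for e in np.arange(-.008,.0081,.002):
            for l in np.arange(-.008,.0081,.002):
                for da in (-2,0,2):
                    rr=tool-(d0+e)*np.array([np.cos(t+np.radians(da)),np.sin(t+np.radians(da))])+l*np.array([-np.sin(t),np.cos(t)])
                    m=model(c,rr,a+da,zb); sc.append((float((o*(2*m-1)).sum())-.0*m.sum(),round(e*1e3),round(l*1e3),da))
        sc.sort(reverse=True); print('orange px',o.sum(),'best (score,along mm,left mm,deg)',sc[:6])
E
python3 -m handwheel '[[-0.02,0.1,0,0.006],[-0.02,0.2,0,0.0115],[0.05,0.33,0,0.0115],[0.1,0.46,0,0.0115],[0.12,0.6,0,0.0115],[0.15,0.73,0,0.0115],[0.17,0.8,0,0.0115],[0.17,0.8,0,0.0115],[0.17,0.8,0,0.0115]]'
python3 - <<'E'
from ms import *
go(.6357,-.2206,.252,12)
E
```

```text
time: 11.03
position: [0.5956, 0.0224, 0.2506]
tool_rot: [0.995, 0.103, -0.002, -0.001]
ft_force: [-0.8, 0.4, -1.3]
grip_width: 0.0172
grip_force: 50.0
at [0.5956 0.0224 0.2506] yaw 11.81 -> row [-0.0349  0.8201 -0.0064] -0.0005 rows>= 5.9
```

```bash
python3 -m handwheel '[[0,0.12,0,0],[-0.01,0.25,0,0],[-0.02,0.38,0,0],[-0.03,0.51,0,0],[-0.035,0.64,-0.005,0],[-0.035,0.77,-0.005,0],[-0.035,0.82,-0.005,0],[-0.035,0.82,-0.005,0],[-0.035,0.82,-0.005,0]]'
python3 - <<'E'
from fit import *
ca=cam('top'); cb=cam('scene'); T=pose(); a=np.degrees(np.arctan2(T[1,0],T[0,0]))
import pickle; pickle.dump((ca,cb,T),open('a.pkl','wb'))
print(T[:3,3],a)
for c in (ca,cb): fit([c],T[:2,3],T[2,3]-.0125,a)
for n in ('top','scene'):
  for d in vision.look_for(n,'spanner_ring')[:3]: print(n,d['conf'],d['point'],ray(ca if n=='top' else cb,d['point'],T[2,3]-.0045))
E
```

```text
time: 11.78
position: [0.636, -0.2177, 0.253]
tool_rot: [0.995, 0.104, -0.002, -0.002]
ft_force: [-0.5, 0.4, -1.7]
grip_width: 0.0173
grip_force: 50.0
[ 0.63620035 -0.21633651  0.2537636 ] 12.096652964597073
orange px 0 best (score,along mm,left mm,deg) [(np.float32(0.0), 8, 8, 2), (np.float32(0.0), 8, 8, 0), (np.float32(0.0), 8, 8, -2), (np.float32(0.0), 8, 6, 2), (np.float32(0.0), 8, 6, 0), (np.float32(0.0), 8, 6, -2)]
orange px 793 best (score,along mm,left mm,deg) [(np.float32(551.5), 2, 0, 0), (np.float32(539.625), 2, 2, 0), (np.float32(532.125), 4, 2, 0), (np.float32(531.375), 4, 0, 0), (np.float32(524.875), 2, 4, 2), (np.float32(518.625), 4, 4, 2)]
top 0.64 [294.4, 166.2] [0.39253304 0.31358113 0.2492636 ]
scene 0.76 [299.8, 145.1] [ 0.52380686 -0.26061967  0.2492636 ]
scene 0.75 [205.1, 384.7] [0.56066498 0.21421601 0.2492636 ]
```

```bash
cat >> h.py <<'E'
def avg(n=6):
    P=[]
    for _ in range(n): P.append(pose()); vision.camera('top')
    T=np.mean(P,0); print('spread mm',(np.std([p[:3,3] for p in P],0)*1e3).round(1)); return T
AX=np.array([.5115,-.247])
def at(th,d=.1285): t=np.radians(th); return AX+d*np.array([np.cos(t),np.sin(t)])
E
python3 - <<'E'
from h import *
T=avg(); go(*at(12),.1375,12,T)
E
```

```text
spread mm [0.2 0.6 0.2]
at [ 0.6369 -0.2174  0.2549] yaw 12.1 -> row [-0.001   0.0099  0.3913] 0.0003 rows>= 2.8
```

```bash
python3 -m handwheel '[[0,0.01,0.05,0],[0,0.01,0.12,0],[0,0.01,0.2,0],[0,0.01,0.28,0],[0,0.01,0.36,0],[0,0.01,0.39,0],[0,0.01,0.39,0],[0,0.01,0.39,0]]'
python3 - <<'E'
from fit import *
T=avg(3); cb=cam('scene'); a=np.degrees(np.arctan2(T[1,0],T[0,0]))
fit([cb],T[:2,3],T[2,3]-.0125,a,.1285)
print(robot.get_obs()['ft_force'])
f=cb['frame'].copy(); 
for r,z in ((.03,.095),(.075,.09)):
    for k in np.radians(np.arange(0,360,10)):
        u,v=proj(cb,[AX[0]+r*np.cos(k),AX[1]+r*np.sin(k),z]); 
        f[int(round(v)),int(round(u))]=(255,0,255)
cv2.imwrite('pics/s7.png',cv2.resize(f[250:410,80:260],None,fx=4,fy=3.7,interpolation=cv2.INTER_CUBIC)[:,:,::-1])
go(*at(12),.1075,12,T)
E
```

```text
time: 12.95
position: [0.6379, -0.2222, 0.1381]
tool_rot: [0.995, 0.104, 0.0, 0.0]
ft_force: [0.6, 1.3, -0.0]
grip_width: 0.0172
grip_force: 50.0
spread mm [0.4 0.2 0.7]
orange px 624 best (score,along mm,left mm,deg) [(np.float32(492.375), 0, 0, 0), (np.float32(485.0), 0, 2, 0), (np.float32(459.875), 0, 4, 2), (np.float32(455.125), -2, 0, 0), (np.float32(454.25), 2, 0, 0), (np.float32(448.375), -2, 2, 0)]
[-0.27212906 -0.87249402 -0.50165573]
at [ 0.6385 -0.2225  0.139 ] yaw 11.99 -> row [-0.0029 -0.0082  0.105 ] -0.0 rows>= 0.8
```

View pics/s7.png

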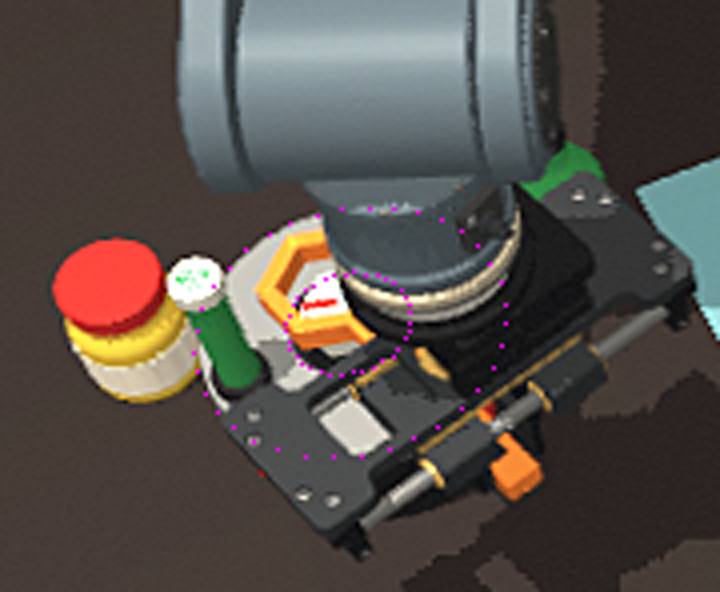

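```bash
python3 -m handwheel '[[-0.003,-0.008,0,0],[-0.003,-0.008,0.02,0],[-0.003,-0.008,0.04,0],[-0.003,-0.008,0.055,0],[-0.003,-0.008,0.065,0],[-0.003,-0.008,0.065,0]]'
python3 - <<'E'
from h import *
T=avg(3); o=robot.get_obs(); print(o['ft_force'],o['moment']); go(*at(12),.1075,12,T)
E
```

```text
time: 13.65
position: [0.6361, -0.2198, 0.1178]
tool_rot: [0.995, 0.105, -0.0, -0.0]
ft_force: [0.5, 0.4, 3.0]
grip_width: 0.0174
grip_force: 50.0
spread mm [0.  0.  0.3]
[ 0.97079999 -0.5664941   2.56824439] [-0.01321154  0.28807386 -0.08665955]
at [ 0.6361 -0.2199  0.1182] yaw 12.0 -> row [0.0032 0.0021 0.0356] -0.0 rows>= 0.3
```

```bash
python3 -m handwheel '[[0.004,0.002,0,0],[0.005,0.002,0.01,0],[0.005,0.002,0.02,0],[0.005,0.002,0.03,0],[0.005,0.002,0.035,0],[0.005,0.002,0.035,0]]'
python3 - <<'E'
from h import *
T=avg(3); o=robot.get_obs(); print(o['ft_force'],o['moment']); go(*at(12),.1075,12,T)
E
```

```text
time: 14.3
position: [0.6378, -0.2201, 0.1075]
tool_rot: [0.995, 0.104, -0.0, -0.0]
ft_force: [-0.5, 0.2, 0.9]
grip_width: 0.0174
grip_force: 50.0
spread mm [0.  0.  0.2]
[-0.0390904   1.27980621  0.23165007] [ 0.05117407  0.09396679 -0.01001982]
at [ 0.6378 -0.2201  0.1077] yaw 11.99 -> row [-0.0021  0.      0.0006] -0.0 rows>= 0.0
```

```bash
python3 -m handwheel '[[-0.0024,0.0449,0,0.0167],[-0.0094,0.0894,0,0.0333],[-0.021,0.1329,0,0.05],[-0.0372,0.1749,0,0.0667],[-0.0576,0.215,0,0.0833],[-0.0821,0.2527,0,0.1],[-0.0821,0.2527,0,0.1],[-0.0821,0.2527,0,0.1]]'
python3 - <<'E'
from h import *
T=avg(2); o=robot.get_obs(); print(o['ft_force'],o['moment']); go(*at(-24,.129),.1075,-24,T)
E
```

```text
time: 15.12
position: [0.6293, -0.2998, 0.1079]
tool_rot: [0.978, -0.207, 0.0, -0.0]
ft_force: [-0.2, -0.6, 1.0]
grip_width: 0.0173
grip_force: 50.0
spread mm [0.1 0.2 0. ]
[-0.63542435 -1.23567741  1.23244013] [-0.06336432  0.23205386  0.08370302]
at [ 0.6294 -0.2996  0.1079] yaw -23.91 -> row [-0.0003 -0.0005  0.0015] 0.0003 rows>= 0.0
```

```bash
python3 -m handwheel '[[-0.0024,0.0449,0,0.0167],[-0.0094,0.0894,0,0.0333],[-0.021,0.1329,0,0.05],[-0.0372,0.1749,0,0.0667],[-0.0576,0.215,0,0.0833],[-0.0735,0.2405,0,0.0944],[-0.0735,0.2405,0,0.0944],[-0.0735,0.2405,0,0.0944]]'
python3 - <<'E'
from h import *
T=avg(2); o=robot.get_obs(); print(o['ft_force'],o['moment']); go(*at(-58,.129),.1075,-58,T)
c=cam('top')
f=c['frame']; hsv=cv2.cvtColor(f,cv2.COLOR_RGB2HSV).astype(int)
m=(hsv[...,1]>120)&((hsv[...,0]<8)|(hsv[...,0]>172))&(hsv[...,2]>80)
n,l,s,ce=cv2.connectedComponentsWithStats(m.astype(np.uint8))
for i in range(1,n):
    p=ray(c,ce[i][::-1],.115); d=p[:2]-AX
    if np.linalg.norm(d)<.03: print('red',s[i,4],p,np.degrees(np.arctan2(d[1],d[0])))
c=cam('scene'); f=c['frame']; hsv=cv2.cvtColor(f,cv2.COLOR_RGB2HSV).astype(int)
m=(hsv[...,1]>120)&((hsv[...,0]<8)|(hsv[...,0]>172))&(hsv[...,2]>80)
n,l,s,ce=cv2.connectedComponentsWithStats(m.astype(np.uint8))
for i in range(1,n):
    p=ray(c,ce[i][::-1],.115); d=p[:2]-AX
    if np.linalg.norm(d)<.03: print('red',s[i,4],p,np.degrees(np.arctan2(d[1],d[0])))
E
```

```text
time: 15.88
position: [0.5802, -0.3564, 0.1081]
tool_rot: [0.875, -0.483, 0.0, 0.0]
ft_force: [-1.3, -1.8, 0.3]
grip_width: 0.0171
grip_force: 50.0
spread mm [0.1 0.1 0. ]
[-1.59716029 -1.89960649  1.55420914] [-0.17529412  0.31134789  0.25521868]
at [ 0.5802 -0.3563  0.1081] yaw -57.79 -> row [-0.0005  0.0012  0.0018] 0.0006 rows>= 0.0
red 17 [ 0.49873843 -0.24762863  0.115     ] -177.17991023541796
```

```bash
python3 -m handwheel '[[0,0,-0.03,0],[0,0,-0.07,0],[0,0,-0.115,0],[0,0,-0.115,0],[0,0,-0.115,0]]'
cat > red.py <<'E'
from h import *
for nm in ('top','scene'):
    c=cam(nm); f=c['frame']; hsv=cv2.cvtColor(f,cv2.COLOR_RGB2HSV).astype(int)
    m=(hsv[...,1]>90)&((hsv[...,0]<7)|(hsv[...,0]>172))&(hsv[...,2]>80)
    n,l,s,ce=cv2.connectedComponentsWithStats(m.astype(np.uint8))
    for i in range(1,n):
        p=ray(c,ce[i][::-1],.115); d=p[:2]-AX
        if np.linalg.norm(d)<.03 and s[i,4]>4:
            ys,xs=np.where(l==i); P=np.array([ray(c,(a,b),.115)[:2] for a,b in zip(ys,xs)]); v=np.linalg.svd(P-P.mean(0))[2][0]; v*=np.sign(v@d)
            print(nm,'red',s[i,4],p.round(4),'ang by axis',np.degrees(np.arctan2(d[1],d[0])).round(1),'by line',np.degrees(np.arctan2(v[1],v[0])).round(1),'len',np.ptp((P-P.mean(0))@v).round(4))
E
python3 red.py; python3 -c "
from h import *
T=avg(2);go(*at(7,.129),.1425,7,T);print(robot.get_obs()['ft_force'])"
```

```text
time: 16.5
position: [0.5781, -0.3523, 0.1422]
tool_rot: [0.875, -0.484, -0.004, -0.002]
ft_force: [-2.9, 3.3, -3.5]
grip_width: 0.0175
grip_force: 50.0
scene red 20 [ 0.4991 -0.2476  0.115 ] ang by axis -177.2 by line -169.6 len 0.0176
spread mm [0. 0. 0.]
at [ 0.5781 -0.3525  0.1418] yaw -57.96 -> row [-0.2337 -0.3879 -0.0006] -0.1804 rows>= 9.1
[-3.37465862  4.40837457 -2.73780645]
```

```bash
python3 - <<'E'
from fit import *
c=cam('scene'); T=pose(); print(T[:3,3], robot.get_obs()['ft_force'],robot.get_obs()['moment']); a=np.degrees(np.arctan2(T[1,0],T[0,0])); t=np.radians(a)
cv2.imwrite('pics/s8.png',c['frame'][:,:,::-1])
o=orange(c['frame']); sc=[]
r0=T[:2,3]-.129*np.array([np.cos(t),np.sin(t)])
o=o*cv2.dilate(np.uint8(model(c,r0,a,T[2,3]-.0125,.12)>.1),np.ones((31,31))); print(o.sum())
for tilt in np.arange(-.1,.45,.05):
  for e in (-.008,-.004,0,.004,.008):
    for l in (-.006,-.003,0,.003,.006):
      rr=r0-e*np.array([np.cos(t),np.sin(t)])+l*np.array([-np.sin(t),np.cos(t)])
      sc.append((float((o*(2*model(c,rr,a,T[2,3]-.0125,tilt)-1)).sum()),round(tilt,2),e,l))
sc.sort(reverse=True); print(*sc[:8],sep='\n')
E
```

```text
[ 0.57807968 -0.35247386  0.14162471] [-4.08105943  4.80829488 -2.63826914] [0.72303146 0.51000071 0.08212818]
736
(639.125, np.float64(0.15), -0.004, 0.003)
(606.5, np.float64(0.2), 0, 0)
(606.25, np.float64(0.1), -0.004, 0.006)
(605.75, np.float64(0.1), -0.008, 0.006)
(557.75, np.float64(0.05), -0.008, 0.006)
(557.25, np.float64(0.25), 0, -0.003)
(557.0, np.float64(0.15), 0, 0.003)
(554.75, np.float64(0.15), -0.004, 0.006)
```

```bash
python3 -m handwheel '[[0,0,0.04,0],[0,0,0.08,0],[0,0,0.118,0],[0,0,0.118,0],[-0.001,-0.03,0.118,-0.0111],[-0.0042,-0.0598,0.118,-0.0222],[-0.0042,-0.0598,0.118,-0.0222],[-0.0042,-0.0598,0.118,-0.0222]]'
python3 -c "
from h import *
T=avg(3);go(*at(-50,.129),.1075,-50,T);print(robot.get_obs()['ft_force'],robot.get_obs()['moment'])"
```

```text
time: 17.42
position: [0.5954, -0.3461, 0.1072]
tool_rot: [0.906, -0.423, 0.001, 0.0]
ft_force: [1.0, -0.8, 0.4]
grip_width: 0.0173
grip_force: 50.0
spread mm [0.1 0.  0. ]
at [ 0.5952 -0.3461  0.1072] yaw -50.13 -> row [-0.0024  0.0014 -0.0011] -0.0003 rows>= 0.0
[ 1.74374321 -0.73988657  1.8062384 ] [ 0.13338323 -0.10119997 -0.06277817]
```

```bash
python3 -m handwheel '[[0,0,-0.01,0],[0,0,-0.02,0],[0,0,-0.03,0],[0,0,-0.04,0],[0,0,-0.04,0]]'
python3 -c "
from h import *
T=avg(3);go(*at(-50,.129),.1475,-50,T);print(robot.get_obs()['ft_force'],robot.get_obs()['moment'])"
```

```text
time: 17.98
position: [0.5947, -0.3461, 0.1198]
tool_rot: [0.906, -0.423, 0.001, 0.0]
ft_force: [-0.3, 0.4, -0.9]
grip_width: 0.017
grip_force: 50.0
spread mm [0.1 0.1 0.2]
at [ 0.5946 -0.346   0.1195] yaw -50.01 -> row [-0.0008  0.0002 -0.0935] -0.0 rows>= 0.7
[ 0.17127224 -0.1531099  -1.4092621 ] [ 0.03496357 -0.04179337  0.03253153]
```

```bash
python3 -m handwheel '[[0,0,-0.03,0],[0,0,-0.06,0],[0,0,-0.093,0],[0,0,-0.093,0],[0,0,-0.093,0]]'
python3 red.py; python3 - <<'E'
from fit import *
T=avg(3); print(robot.get_obs()['ft_force']); c=cam('scene'); a=np.degrees(np.arctan2(T[1,0],T[0,0])); t=np.radians(a)
fit([c],T[:2,3],T[2,3]-.0125,a,.129)
h=cv2.cvtColor(c['frame'],cv2.COLOR_RGB2HSV).astype(int)
m=(h[...,1]>90)&((h[...,0]<7)|(h[...,0]>172))&(h[...,2]>80); ys,xs=np.where(m)
u,v=proj(c,[*AX,.115]); k=(abs(xs-u)<25)&(abs(ys-v)<25); print('nut top at',(u,v),'red',sorted(zip(xs[k],ys[k])))
for q in (75,80,85,90,95):
    w=np.radians(285-q-12.5); print(q,[proj(c,[AX[0]+r*np.cos(w),AX[1]+r*np.sin(w),.115]).round(1) for r in (.003,.017)])
go(*at(7,.129),.1475,7,T)
E
```

```text
time: 18.55
position: [0.5953, -0.3463, 0.1485]
tool_rot: [0.906, -0.423, 0.001, 0.0]
ft_force: [-0.3, -0.1, -2.2]
grip_width: 0.0174
grip_force: 50.0
scene red 18 [ 0.4982 -0.2478  0.115 ] ang by axis -176.4 by line -170.9 len 0.0163
spread mm [0.1 0.1 0.3]
[ 0.1453421  -0.52038965 -1.62480662]
orange px 834 best (score,along mm,left mm,deg) [(np.float32(764.75), 2, 0, 0), (np.float32(734.75), 2, 2, 0), (np.float32(733.875), 2, -4, -2), (np.float32(732.0), 2, 4, 2), (np.float32(729.25), 4, 0, 0), (np.float32(727.125), 2, 6, 2)]
nut top at (np.float64(164.7057882259674), np.float64(331.52174053599447)) red [(np.int64(151), np.int64(310)), (np.int64(159), np.int64(324)), (np.int64(159), np.int64(325)), (np.int64(160), np.int64(324)), (np.int64(160), np.int64(325)), (np.int64(160), np.int64(326)), (np.int64(161), np.int64(324)), (np.int64(161), np.int64(325)), (np.int64(161), np.int64(326)), (np.int64(161), np.int64(327)), (np.int64(162), np.int64(326)), (np.int64(162), np.int64(327)), (np.int64(162), np.int64(328)), (np.int64(163), np.int64(327)), (np.int64(163), np.int64(328)), (np.int64(163), np.int64(329)), (np.int64(163), np.int64(330)), (np.int64(164), np.int64(328)), (np.int64(164), np.int64(329))]
75 [array([163.7, 330.6]), array([158.9, 326.4])]
80 [array([163.8, 330.5]), array([159.5, 325.9])]
85 [array([163.9, 330.5]), array([160.2, 325.5])]
90 [array([164. , 330.4]), array([160.8, 325.1])]
95 [array([164.1, 330.3]), array([161.6, 324.8])]
at [ 0.5943 -0.3456  0.1467] yaw -50.0 -> row [-0.1949 -0.3604 -0.0026] -0.1583 rows>= 8.0
```

```bash
python3 -m handwheel '[[-0.0024,-0.0449,0,-0.0167],[-0.0094,-0.0894,0,-0.0333],[-0.021,-0.1329,0,-0.05],[-0.0372,-0.1749,0,-0.0667],[-0.0576,-0.215,0,-0.0833],[-0.0821,-0.2527,0,-0.1],[-0.1104,-0.2877,0,-0.1167],[-0.1423,-0.3196,0,-0.1333],[-0.1773,-0.3479,0,-0.15],[-0.215,-0.3724,0,-0.1667],[-0.215,-0.3724,0,-0.1667],[-0.215,-0.3724,0,-0.1667]]'
python3 - <<'E'
from fit import *
T=avg(3); print(robot.get_obs()['ft_force']); c=cam('scene'); a=np.degrees(np.arctan2(T[1,0],T[0,0]))
fit([c],T[:2,3],T[2,3]-.0125,a,.129)
go(*at(10,.129),.1205,10,T)
E
```

```text
time: 19.85
position: [0.6386, -0.224, 0.1466]
tool_rot: [0.996, 0.087, -0.0, -0.0]
ft_force: [-0.0, -1.0, -1.5]
grip_width: 0.0171
grip_force: 50.0
spread mm [0.1 0.6 0.1]
[ 0.80740335 -0.68754679 -1.37764258]
orange px 596 best (score,along mm,left mm,deg) [(np.float32(448.375), 2, 0, 0), (np.float32(432.625), 0, 0, 0), (np.float32(412.0), 2, 4, 2), (np.float32(411.625), 2, 2, 2), (np.float32(407.75), 2, -2, 0), (np.float32(407.5), 0, 2, 2)]
at [ 0.6388 -0.2248  0.1467] yaw 9.89 -> row [-0.0007 -0.0009  0.0874] -0.0003 rows>= 0.6
```

```bash
python3 -m handwheel '[[0.001,-0.001,0.03,0],[0.001,-0.001,0.06,0],[0.001,-0.001,0.08,0],[0.001,-0.001,0.1,0],[0.001,-0.001,0.1,0]]'
python3 -c "
from h import *
T=avg(3);go(*at(10,.129),.1075,10,T);print(robot.get_obs()['ft_force'],robot.get_obs()['moment'])"
```

```text
time: 20.47
position: [0.6379, -0.2237, 0.1145]
tool_rot: [0.996, 0.087, -0.001, -0.001]
ft_force: [-0.4, -0.4, -1.4]
grip_width: 0.0176
grip_force: 50.0
spread mm [0.3 0.2 0.7]
at [ 0.6383 -0.2239  0.1154] yaw 9.99 -> row [0.0006 0.0024 0.0262] -0.0 rows>= 0.2
[ 0.05417148 -0.75392501 -1.74641868] [ 0.06596567 -0.11987777 -0.02130651]
```

Going on smoothly; seat it fully.

```bash
python3 -m handwheel '[[0.0006,0.001,0.01,0],[0.0006,0.001,0.02,0],[0.0006,0.001,0.027,0],[0.0006,0.001,0.027,0]]'
python3 -c "
from h import *
T=avg(3);go(*at(10,.129),.1075,10,T);print(robot.get_obs()['ft_force'],robot.get_obs()['moment'])"
```

```text
time: 20.95
position: [0.6389, -0.2244, 0.1083]
tool_rot: [0.996, 0.087, -0.0, -0.0]
ft_force: [0.2, 0.1, -0.2]
grip_width: 0.0174
grip_force: 50.0
spread mm [0.1 0.  0.2]
at [ 0.639  -0.2244  0.1085] yaw 10.01 -> row [-0.0017  0.0003  0.0034] 0.0 rows>= 0.0
[-0.10428566 -0.16449804 -1.46662786] [ 0.00625611 -0.08524946  0.01986575]
```

```bash
python3 -m handwheel '[[-0.0024,0.0449,0.002,0.0167],[-0.0094,0.0894,0.002,0.0333],[-0.021,0.1329,0.002,0.05],[-0.0372,0.1749,0.002,0.0667],[-0.0576,0.215,0.002,0.0833],[-0.0821,0.2527,0.002,0.1],[-0.1104,0.2877,0.002,0.1167],[-0.1423,0.3196,0.002,0.1333],[-0.1773,0.3479,0.002,0.15],[-0.2022,0.3646,0.002,0.1611],[-0.2022,0.3646,0.002,0.1611],[-0.2022,0.3646,0.002,0.1611]]'
python3 red.py; python3 -c "
from h import *
T=avg(2);go(*at(-48,.129),.1075,-48,T);print(robot.get_obs()['ft_force'],robot.get_obs()['moment'])"
```

```text
time: 22.1
position: [0.5985, -0.3432, 0.1084]
tool_rot: [0.914, -0.406, 0.0, 0.0]
ft_force: [0.0, -0.2, -0.7]
grip_width: 0.0174
grip_force: 50.0
scene red 15 [ 0.5019 -0.2385  0.115 ] ang by axis 138.5 by line 138.5 len 0.0141
spread mm [0. 0. 0.]
at [ 0.5989 -0.3428  0.1084] yaw -47.86 -> row [-0.0024  0.0028  0.0032] 0.0004 rows>= 0.0
[-0.14946987 -1.20006311 -0.49876477] [-0.21271726 -0.0307326   0.10126613]
```

```bash
python3 -m handwheel '[[-0.0003,0.015,0,0.0056],[-0.001,0.03,0,0.0111],[-0.001,0.03,0,0.0111],[-0.001,0.03,0,0.0111]]'
python3 -c "
from h import *
T=avg(2);go(*at(-52,.129),.1075,-52,T);print(robot.get_obs()['ft_force'],robot.get_obs()['moment'])"
python3 -m handwheel '[[-0.0003,0.015,0,0.0056],[-0.001,0.03,0,0.0111],[-0.001,0.03,0,0.0111],[-0.001,0.03,0,0.0111]]'
python3 -c "
from h import *
T=avg(2);go(*at(-56,.129),.1075,-56,T);print(robot.get_obs()['ft_force'],robot.get_obs()['moment'])"
```

```text
time: 22.63
position: [0.5921, -0.3487, 0.1084]
tool_rot: [0.899, -0.437, 0.001, 0.0]
ft_force: [0.1, -1.4, -0.8]
grip_width: 0.0172
grip_force: 50.0
spread mm [0. 0. 0.]
at [ 0.5921 -0.3487  0.1084] yaw -51.88 -> row [-0.0026  0.0029  0.0029] 0.0003 rows>= 0.0
[ 0.31196533 -1.69857578 -0.59929698] [-0.27982831 -0.1220049   0.13116501]
time: 23.07
position: [0.5856, -0.3535, 0.1085]
tool_rot: [0.883, -0.469, 0.001, -0.0]
ft_force: [4.6, 0.3, -1.5]
grip_width: 0.0176
grip_force: 50.1
spread mm [0. 0. 0.]
at [ 0.5856 -0.3535  0.1085] yaw -55.88 -> row [-0.0025  0.0063  0.0032] 0.0003 rows>= 0.1
[ 4.54057629  0.52997974 -1.47503485] [ 0.15345989 -0.9174101   0.37188325]
```

```bash
python3 -m handwheel '[[-0.0003,0.0075,0,0.0028],[-0.0003,0.015,0,0.0056],[-0.0003,0.015,0,0.0056],[-0.0003,0.015,0,0.0056]]'
python3 red.py; python3 -c "
from h import *
T=avg(2);go(*at(-58,.129),.1075,-58,T);print(robot.get_obs()['ft_force'],robot.get_obs()['moment'])"
```

```text
time: 23.5
position: [0.5822, -0.3558, 0.1086]
tool_rot: [0.875, -0.484, 0.002, -0.001]
ft_force: [6.0, 0.5, -1.2]
grip_width: 0.0178
grip_force: 50.2
scene red 16 [ 0.5026 -0.2387  0.115 ] ang by axis 136.8 by line 132.6 len 0.0144
spread mm [0. 0. 0.]
at [ 0.5823 -0.3558  0.1085] yaw -57.93 -> row [-0.0026  0.0078  0.0035] 0.0002 rows>= 0.1
[6.17366219 1.87192107 0.12546031] [ 0.30945542 -1.14251038  0.48110084]
```

```bash
python3 -m handwheel '[[-0.0024,-0.0449,0,-0.0167],[-0.011,-0.0967,0,-0.0361],[-0.011,-0.0967,0,-0.0361],[-0.011,-0.0967,0,-0.0361],[-0.011,-0.0967,-0.012,-0.0361],[-0.011,-0.0967,-0.024,-0.0361],[-0.011,-0.0967,-0.036,-0.0361],[-0.011,-0.0967,-0.036,-0.0361]]'
python3 -c "
from h import *
T=avg(2);go(*at(-45,.129),.15,-45,T);print(robot.get_obs()['ft_force'],robot.get_obs()['moment'])"
```

```text
time: 24.37
position: [0.6027, -0.3386, 0.1199]
tool_rot: [0.924, -0.383, -0.0, 0.0]
ft_force: [0.1, -0.2, -0.3]
grip_width: 0.0174
grip_force: 50.0
spread mm [0.  0.1 0.2]
at [ 0.6027 -0.3385  0.1197] yaw -45.07 -> row [-0.0008 -0.0007 -0.101 ] -0.0002 rows>= 0.7
[ 0.03016461 -0.08398662 -1.32009372] [-0.02146928 -0.06233551  0.04301214]
```

```bash
python3 -m handwheel '[[0,0,-0.05,0],[0,0,-0.12,0],[0,0,-0.22,0],[0,0,-0.34,0],[0,0,-0.45,0],[0,0,-0.45,0],[0,0,-0.45,0]]'
python3 red.py; python3 - <<'E'
from h import *
c=cam('top'); f=cv2.imread('pics/top0.png')[:,:,::-1]; hsv=cv2.cvtColor(f,cv2.COLOR_RGB2HSV).astype(int)
m=((hsv[...,0]>80)&(hsv[...,0]<105)&(hsv[...,1]>35)&(hsv[...,2]>120)).astype(np.uint8); m[:, :290]=0; m[:,395:]=0
cs=max(cv2.findContours(m,cv2.RETR_EXTERNAL,cv2.CHAIN_APPROX_NONE)[0],key=cv2.contourArea)[:,0]
W=np.array([ray(c,(v,u),.004)[:2] for u,v in cs],np.float32); r=cv2.minAreaRect(W); print(r); B=cv2.boxPoints(r); print(B)
ce=np.array(r[0]); a=-6; t=np.radians(a); p=ce+.071*np.array([np.cos(t),np.sin(t)]); T=avg(2); go(*p,.2,a,T)
E
```

```text
time: 25.05
position: [0.6041, -0.3389, 0.2569]
tool_rot: [0.924, -0.383, 0.002, 0.001]
ft_force: [-0.0, -0.5, -1.5]
grip_width: 0.0172
grip_force: 50.0
((0.5868261456489563, -0.006976515054702759), (0.1511591076850891, 0.2612452805042267), 85.1917953491211)
[[ 0.45032808 -0.07134124]
 [ 0.71065396 -0.09323896]
 [ 0.7233242   0.05738821]
 [ 0.46299833  0.07928593]]
spread mm [0.  0.  0.2]
at [ 0.602  -0.3372  0.2516] yaw -45.01 -> row [-0.6296 -0.8916  0.1746] -0.1084 rows>= 8.0
```

```bash
python3 -m handwheel '[[-0.04,-0.06,0,0],[-0.1,-0.15,0,-0.015],[-0.18,-0.25,0,-0.03],[-0.25,-0.36,0,-0.048],[-0.33,-0.47,0,-0.066],[-0.41,-0.58,0,-0.084],[-0.49,-0.69,0,-0.1],[-0.56,-0.8,0,-0.108],[-0.63,-0.89,0,-0.108],[-0.63,-0.89,0,-0.108],[-0.63,-0.89,0,-0.108]]'
python3 - <<'E'
from h import *
p=np.array([.587,-.007])+.071*np.array([.9945,-.105]); T=avg(2); go(*p,.0175,-6,T)
E
python3 red.py
```

```text
time: 26.22
position: [0.6578, -0.0133, 0.2524]
tool_rot: [0.999, -0.051, -0.001, -0.0]
ft_force: [-0.0, -0.7, -1.2]
grip_width: 0.0172
grip_force: 50.0
spread mm [0.  0.9 0.1]
at [ 0.6579 -0.0141  0.2525] yaw -5.95 -> row [0.0013 0.0008 0.7834] 0.0001 rows>= 5.6
top red 15 [ 0.5031 -0.2391  0.115 ] ang by axis 136.8 by line 141.8 len 0.0146
scene red 16 [ 0.502  -0.2387  0.115 ] ang by axis 138.7 by line 138.8 len 0.0159
```

```bash
python3 -m handwheel '[[0,0,0.1,0],[0,0,0.22,0],[0,0,0.35,0],[0,0,0.48,0],[0,0,0.6,0],[0,0,0.68,0],[0,0,0.73,0],[0,0,0.76,0],[0,0,0.775,0],[0,0,0.775,0],[0,0,0.775,0]]'
python3 - <<'E'
from h import *
T=avg(2); print(robot.get_obs()['ft_force'],robot.get_obs()['moment']); go(T[0,3],T[1,3],.0165,-6,T)
E
```

```text
time: 27.33
position: [0.6594, -0.0165, 0.0224]
tool_rot: [0.999, -0.054, 0.001, 0.0]
ft_force: [-0.1, -0.3, -0.8]
grip_width: 0.0177
grip_force: 50.0
spread mm [0.1 0.1 0.2]
[ 0.39430088  0.44719916 -0.97833248] [ 0.0425368  -0.08524772 -0.00708892]
at [ 0.6595 -0.0164  0.0227] yaw -6.16 -> row [-0.     -0.      0.0205] -0.0005 rows>= 0.1
```

```bash
python3 -m handwheel '[[0,0,0.007,0],[0,0,0.014,0],[0,0,0.018,0],[0,0,0.018,0],[0,0,0.018,0]]'; python3 -c "
from h import *
T=avg(2); print(robot.get_obs()['ft_force'],robot.get_obs()['moment'],T[2,3])"
python3 -m handwheel '[[0,0,0,0],[0,0,0,0],[0,0,0,0],[0,0,0,0],[0,0,-0.05,0],[0,0,-0.15,0],[0,0,-0.28,0],[0,0,-0.41,0],[0,0,-0.54,0],[0,0,-0.67,0],[0,0,-0.8,0],[0,0,-0.8,0],[0,0,-0.8,0],[0,0,-0.8,0]]' 60
python3 red.py; python3 - <<'E'
from h import *
names=dict(spanner=.012,spanner_ring=.012,bottle_c=.07,jar_c=.0425,tin_c=.025)
for n in ['top','scene']:
    c=cam(n); cv2.imwrite(f'pics/{n}9.png',c['frame'][:,:,::-1])
    for l,z in names.items():
        for d in vision.look_for(n,l)[:3]: print(n,l,round(d['conf'],2),np.round(d['point']),ray(c,d['point'],z).round(3))
E
```

```text
time: 27.85
position: [0.6591, -0.0157, 0.0177]
tool_rot: [0.999, -0.053, 0.001, 0.0]
ft_force: [-1.0, -0.1, 5.4]
grip_width: 0.0172
grip_force: 50.0
spread mm [0. 0. 0.]
[-1.24060335 -0.83303704  5.82237074] [0.06448601 0.23736342 0.01586738] 0.01770301458889621
time: 29.12
position: [0.6577, -0.0155, 0.2554]
tool_rot: [0.999, -0.053, -0.001, -0.0]
ft_force: [0.5, -0.5, 1.1]
grip_width: 0.0522
grip_force: 0.0
top red 16 [ 0.5027 -0.2388  0.115 ] ang by axis 137.0 by line 142.0 len 0.0159
scene red 16 [ 0.502  -0.2387  0.115 ] ang by axis 138.7 by line 138.8 len 0.0159
top spanner 0.58 [283. 166.] [0.419 0.366 0.012]
top spanner_ring 0.73 [283. 166.] [0.418 0.365 0.012]
top spanner_ring 0.61 [243. 463.] [ 0.522 -0.273  0.012]
top jar_c 0.6 [289. 495.] [ 0.421 -0.333  0.042]
top tin_c 0.59 [215. 168.] [0.563 0.366 0.025]
top tin_c 0.49 [246. 459.] [ 0.514 -0.26   0.025]
top tin_c 0.22 [208. 218.] [0.581 0.258 0.025]
scene spanner 0.83 [327. 296.] [0.578 0.001 0.012]
scene spanner 0.71 [206. 385.] [0.399 0.363 0.012]
scene spanner_ring 0.75 [324. 293.] [ 0.569 -0.     0.012]
scene spanner_ring 0.75 [209. 386.] [0.408 0.358 0.012]
scene bottle_c 0.88 [307. 219.] [ 0.486 -0.125  0.07 ]
scene tin_c 0.92 [250. 433.] [0.575 0.369 0.025]
scene tin_c 0.77 [217. 460.] [0.532 0.488 0.025]
```

```bash
python3 - <<'E'
from fit import *
c=cam('scene'); P=np.array([.659,-.016]); a=-6; t=np.radians(a); d=np.array([np.cos(t),np.sin(t)]); r0=P-.129*d
o=orange(c['frame'])*cv2.dilate(np.uint8(model(c,r0,a,.004)>.1),np.ones((25,25))); sc=[]
for tilt in (-.1,-.05,0,.05,.1):
  for e in (-.004,0,.004):
    for l in (-.003,0,.003):
      m=model(c,r0-e*d+l*np.array([-d[1],d[0]]),a,.004,tilt); sc.append((float((o*(2*m-1)).sum()),tilt,e,l))
sc.sort(reverse=True); print(o.sum(),sc[:4])
print(job.hand_in())
E
```

```text
844 [(753.625, -0.05, 0, 0), (751.75, 0.05, 0.004, 0.003), (751.25, -0.1, -0.004, 0), (745.375, -0.05, -0.004, 0)]
the job is handed in; nothing more can be done
None
```

The job is handed in. The nut was tightened with the spanner in two swings until it met its stop, with its red mark within about 2 degrees of the yellow one. The spanner was left on the mat, apparently flat; the final image fit couldn't rule out a few degrees of tilt. The bottle, jar and tin stand where they were.

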